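# Angle a pine batten past the stake into the short-length rack

## Robot

A 7-joint arm with a two-finger parallel gripper is mounted at the origin on the work surface. World frame = base frame: x ahead of the robot, y to its left, z up, the work surface at z = 0. Lengths are in mm, angles in degrees, forces in N, time in s.
With the tool pointing down it reaches from about 425 to 875 mm from the base axis. Payload 4.7 kg.
Tool frame: the origin (TCP) lies midway between the tips of the shut fingers; the grasp point (between the pads) lies 19 mm behind it; z points along the fingers, y is the line along which they close (so a half turn about z gives the same grasp; the last joint's range is limited). The gripper opens to 85 mm and grips with 20 to 120 N. Pads are 22 mm wide; open, the fingers measure 114 mm over their backs; the gripper's body (76 mm by 85 mm) begins 54 mm behind the grasp point. The pads swing forward as they close: fully open they stand 13 mm farther back than shut.
Start: joints at [72.943, 18.392, -4.016, 83.108, 1.295, 78.541, -3.26], TCP at [199.382, -618.685, 231.349] pointing down, gripper open.
Joint ranges: [-163.93, 163.93], [-17.29, 119.83], [-79.2, 71.16], [3.27, 140.29], [-89.18, 269.18], [5.43, 117.66], [-154.24, 154.24]. Speed limits (degrees/s): [147.25, 147.25, 180, 180, 180, 180, 180].

## Interface

Orientations are given as [roll, pitch, yaw] about the fixed x, y, z axes, in that order (R = Rz(yaw) Ry(pitch) Rx(roll)).
In Python, from plant import env gives the robot as it stands.
- The arm moves only by the tool send_rows, never from a script. Its argument "moves" is text: rows parted by semicolons, each of 5 numbers parted by spaces: the shift along the tool's x, y, z in units of 25 mm (1.0 is 25 mm), then the turn about the tool's z in units of 8 degrees (1.0 is 8 degrees), then the closure in counts, from 0 (fully open) to 255 (shut). In form: tx ty tz yaw hand; .... A call has 1 to 5 rows; each row is the pose to reach, as a shift and turn from the pose commanded when the call began, along the tool's axes at that moment; what a row does not reach only later rows make up. A row lasts 1/10 s, in which the tool goes at most 50 mm and 8.59 degrees, less where a joint would pass 70% of its speed; a pose out of reach is approached as far as the arm can. A call with a gripper value outside its range is refused whole. The fingers move at their own pace and stop on an object; "squeeze" is the grip in N (left out, the last holds). Time passes only in rows, so rows that repeat a pose let the fingers close. It gives the time, the measured TCP pose, the force, the opening and the grip force at its end, in the units of the state.
- env.get_state(): the state, without advancing time (a new reading comes with each control period).
- env.camera(name): name is "side" or "top"; returns the picture (384x512x3 uint8, red, green, blue); there is no depth.
- env.calibration(name): a dict with "camera_matrix" (3x3 intrinsics, pixels), "R" (3x3) and "t" (3): a world point X has camera coordinates R X + t. Camera axes: x right, y down, z forward; pixel columns grow to the right and rows downward; lengths in mm; the calibration is good to about 2 mm. A picture is of the moment at which its call begins. calibration takes no time and is no camera call.
- env.job_done(): hands the job in; it is judged then, once.
Trained networks look in the newest picture that a camera, given by its name, has taken for a name from the list of things; names that differ only in an ending like _2 or _b are one class to them, and where a whole thing is asked for, a point or a joint stands for the part that bears it (a point fixed in the world has none). Each returns a list of dicts, best first, with "score" (0 to 1); they miss things now and then, are a little off and sometimes report something else, mostly with a low value. They report only what shows in the picture. A call takes as long as a camera call. They do not tell look-alikes from the thing itself.
- env.boxes_of(camera, target): "box" ([centre column, centre row, width, height] as shares, 0 to 1, of the picture: columns of its width, rows of its height, round what is visible of it).
The state is a dict: "time": time; "qpos": joint angles; "joint_vel": joint speeds; "joint_torque": joint torques, N m; "tcp_pos": TCP position; "tcp_rot": TCP orientation; "ft_force": force on the tool from outside, world axes, zero at the start; "torque": the same for the moment, N m; "width": finger opening in mm; "grip_force": force on a finger pad.
Only numpy, scipy, OpenCV 4.12 (cv2) and the standard library are available. Lean on these libraries where they do the work, as an engineer would, in place of code of your own. Each camera call takes 0.05 s, during which the arm holds its last target. There are 200 camera calls.

## Task

Put the loose pine batten away in the empty front bay of the grey short-length rack by pushing it along the bench with the fingertips: angle its right-hand end in behind the yellow stake first, then push the other end in, until the batten lies in the bay flat against the rail at its back along the whole length. Only push it: do not take it between the fingers, lift it or tip it up off the bench, and leave the other things on the bench where they are.

Things in the scene. Friction and masses are not known exactly. Their poses are not given: they have to be found in the camera images.
- batten: The loose pine batten, lying flat on the bench: 240 mm long (its y axis), 42 mm wide (its x axis), 30 mm high, about 0.16 kg. Origin at the centre of its underside; z up. It slides on the bench when pushed and starts in front of the rack (on the robot's side), to the left of the stake, at a skew. Its right-hand end, the one nearer the stake, is the plain one.
- batten_plain_end (a point): Centre of the batten's plain end face (its -y end), 15 mm above its underside.
- batten_blue_end (a point): Centre of the batten's blue-painted end face (its +y end), 15 mm above its underside.
- rack: Grey steel rack for short lengths, screwed to the bench, immovable, its front bay open towards the robot and with a base sheet flush with the bench: the batten slides straight in on the bench. Origin on the bench, midway along the bay, level with the back face of the stake; x points into the bay, y to the left along it, z up. 80 mm are free between the back face of the stake and the back rail.
- bay_rail (a point): Middle of the top edge of the front bay's back rail, on the face that the batten must lie against: a straight rail along the rack's y, 4 mm thick, 40 mm high, face at x = 80 mm in the rack's frame.
- bay_left_plate (a point): Top front corner, on the inner face, of the bay's left end plate: 4 mm thick, 40 mm high, inner face at y = +135 mm in the rack's frame, running back from x = 30 mm. Outside it lies a screwed foot 3 mm (screws 6 mm) high, out to y = 161 mm, from x = 42 mm back.
- bay_right_plate (a point): The same corner of the right end plate, inner face at y = -135 mm: the bay is 270 mm long inside.
- rear_bay (a point): Middle of the top edge of the rear rail (55 mm high) of the second bay, behind the front bay's back rail; that bay holds stock up to 48 mm high and is not part of the job.
- stake (a point): Top of the standing stake, a fixed square steel post, painted yellow, 16 x 16 mm (head 18 x 18 mm) and 48 mm high. In the rack's frame it stands at x = -8 mm, y = -60 mm: in front of the bay, in the right half of its mouth, so that the batten cannot go in broadside.
- spare_stake: A pulled yellow stake lying on the bench, bystander; 110 x 16 x 16 mm, origin at the centre of its underside.
- tape_roll: Roll of brown packing tape lying flat, bystander; 98 mm across, 48 mm high, origin at the centre of its underside.
- tape_measure: Yellow and black tape measure, bystander; 66 x 34 x 62 mm high, origin at the centre of its underside.
- knife: Orange utility knife, bystander; 150 x 22 x 14 mm, origin near the middle of its underside.
- small_carton: Small taped carton, bystander; 120 x 90 x 70 mm high, origin at the centre of its underside.
- bottle: Closed pale blue plastic bottle, bystander; 66 mm across, 190 mm high, origin at the centre of its underside.
- cup: Clear plastic cup, bystander; 72 mm across, 85 mm high, origin at the centre of its underside.
Things that resemble listed ones, but are neither listed nor needed, are in the scene too. There is more than one size of the batten; the one meant has the size given above.

How it is judged:
By the outcome, as a careful person would: the job done as asked, in the order asked, and still so for the second after the job is handed in, with the robot touching nothing.
It also fails if it takes over 61 s, if anything falls off the work surface, if the arm or the gripper's body presses on something with over 40 N, if the wrist force passes 120 N, or if a joint passes its speed limit or range.

## Working session

There is one attempt and no reset: what is moved stays moved. The work goes in short steps, Python scripts to look and compute and a tool call to move; the robot and the scene stay as the last step left them, time stands still between calls to the robot, and variables do not carry over. Pictures are saved under pics/ and viewed, at most 10 in all, crops included, and the job is handed in when it is done.

Besides the shell and the picture viewer there is one more tool, called after "Request:" by a JSON object that holds its "api" and its "payload". send_rows: Moves the arm, as the interface text tells. Its arguments: {"type":"object","properties":{"moves":{"type":"string"},"squeeze":{"type":"number"}},"required":["moves"]}

```bash
mkdir -p pics; ls; cat > h.py <<'E'
import numpy as np, cv2
from plant import env
def pic(name,fn):
    im=env.camera(name); cv2.imwrite('pics/'+fn,im[:,:,::-1]); return im
def ground(name,uv,z=0.):
    c=env.calibration(name);K=np.array(c['camera_matrix']);R=np.array(c['R']);t=np.array(c['t'])
    uv=np.atleast_2d(uv).astype(float);d=(R.T@np.linalg.inv(K)@np.c_[uv,np.ones(len(uv))].T).T
    o=-R.T@t
    return o+d*((z-o[2])/d[:,2])[:,None]
def proj(name,X):
    c=env.calibration(name);K=np.array(c['camera_matrix']);p=(K@(np.array(c['R'])@np.atleast_2d(X).T+np.array(c['t'])[:,None])).T
    return p[:,:2]/p[:,2:]
E
python3 - <<'E'
from h import *
a=pic('top','t0.png');b=pic('side','s0.png')
s=env.get_state();print(s['time'],s['tcp_pos'],s['tcp_rot'],s['width'])
for n in ['top','side']:
  c=env.calibration(n);print(n,(-np.array(c['R']).T@np.array(c['t'])).round())
  for o in ['batten','stake','rack','batten_blue_end','bay_rail']:
    for d in env.boxes_of(n,o)[:3]:
      x=np.array(d['box'])*[512,384,512,384];print(n,o,round(d['score'],2),x.round(1))
E
```

```text
pics
0.1 [ 199.21288226 -618.19421658  230.29900669] [-1.79899357e+02  4.59938323e-03  1.78654707e+01] 85.10770048448154
top [ 465.   43. 1584.]
top batten 0.82 [197.2 254.6  50.4  19.5]
top batten 0.73 [235.7 203.6  61.2  40.1]
top stake 0.82 [268.  161.6  78.6  54.8]
top stake 0.45 [381.  199.7  16.9  22.8]
top rack 0.68 [266.  161.4  81.6  51.5]
top batten_blue_end 0.72 [234.9 202.8  60.   35. ]
top batten_blue_end 0.57 [198.5 255.   51.   16. ]
side [-109.  705.  765.]
side batten 0.79 [261.  226.7  43.7  63.2]
side batten 0.69 [273.4 298.1  71.9  47. ]
side batten 0.38 [253.7 186.  114.4  67.9]
side stake 0.83 [252.9 183.7 110.9  73. ]
side rack 0.79 [250.7 186.  112.   71.3]
side rack 0.51 [333.5 134.2  41.   31.7]
side rack 0.29 [ 96.7 277.1  44.9  76.1]
side batten_blue_end 0.94 [259.  227.4  44.1  64.8]
side batten_blue_end 0.62 [274.3 296.9  70.9  50.4]
side bay_rail 0.72 [253.3 186.7 110.1  68.8]
```

```bash
python3 -c "
import cv2,numpy as np
for n in ['t0','s0']:
    a=cv2.imread(f'pics/{n}.png');cv2.imwrite(f'pics/{n}b.png',cv2.resize(a,(800,600),interpolation=cv2.INTER_CUBIC))"
```

```text
(no output)
```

View pics/t0b.png

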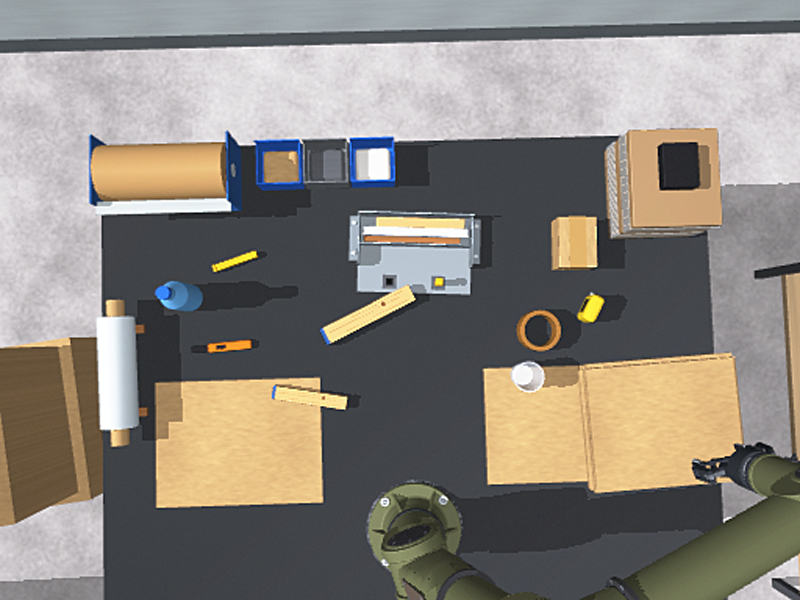

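View pics/s0b.png

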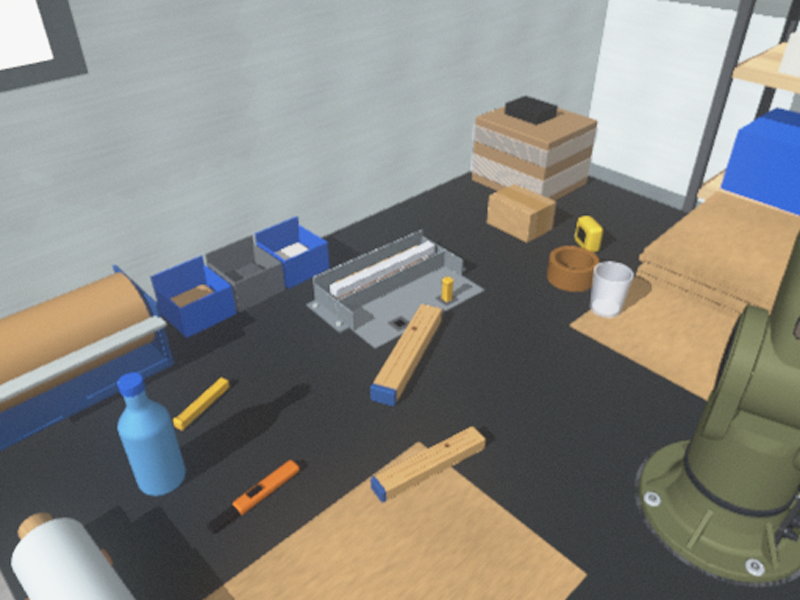

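The top view (800 px scale) shows the 240 mm batten running from its blue end at (325,336) to its plain end at (412,294). The stake is at (438,281) and the rack is behind it. The shorter look-alike is at (310,397). Next I'll zoom in to measure.

```bash
python3 - <<'E'
import cv2,numpy as np
a=cv2.imread('pics/t0.png')[130:230,200:320];b=cv2.imread('pics/s0.png')[140:265,190:315]
cv2.imwrite('pics/tz.png',cv2.resize(a,(720,600),interpolation=cv2.INTER_CUBIC))
cv2.imwrite('pics/sz.png',cv2.resize(b,(600,600),interpolation=cv2.INTER_CUBIC))
E
```

```text
(no output)
```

View pics/tz.png

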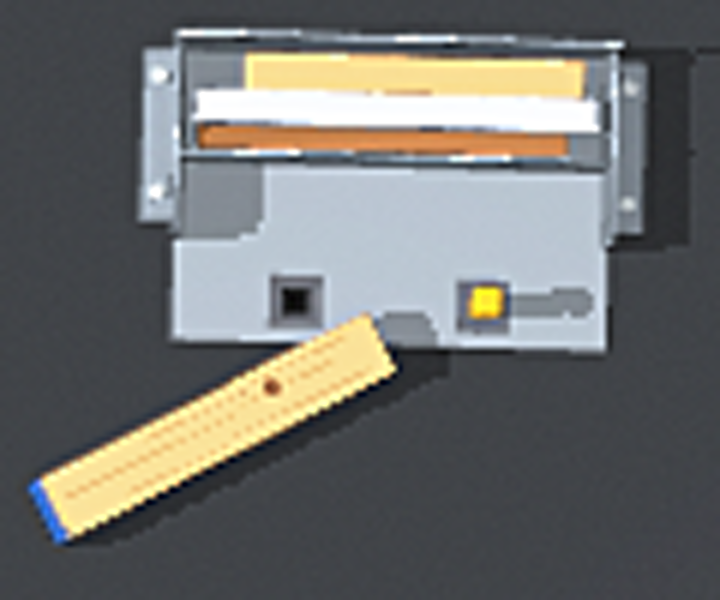

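View pics/sz.png

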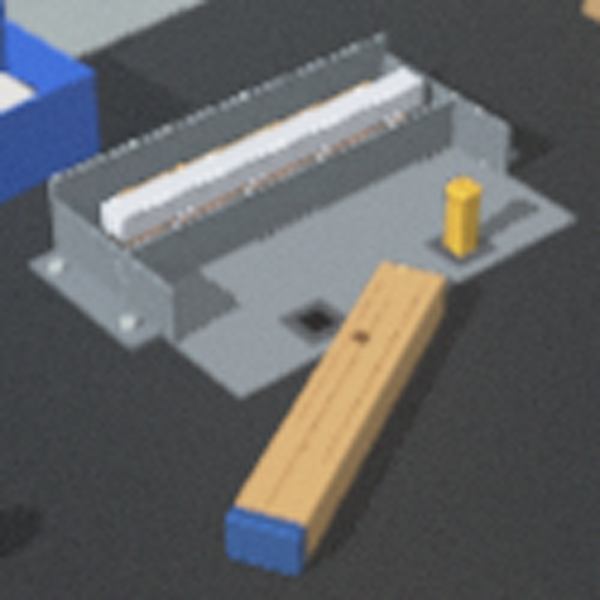

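The crops show these rack features in the top crop: rail from (183,158) to (608,166), plate front corners at about (176,235) and (610,243), and stake top at (487,301). The batten's top-face corners are (38,482), (62,543), (370,315) and (397,370).

```bash
cat >> h.py <<'E'
from scipy.optimize import least_squares
def fitrect(P,th0,L=240.,W=42.):
    pass
def batten_mask(im):
    hsv=cv2.cvtColor(im,cv2.COLOR_RGB2HSV).astype(int);h,s,v=hsv[...,0],hsv[...,1],hsv[...,2]
    return ((((h>10)&(h<27)&(s>60)&(s<150)&(v>170))|((h>105)&(h<125)&(s>130)&(v>120)))).astype(np.uint8)
def batten(im,guess):
    """pose x,y,th (deg; world dir of the +y axis) in top picture; guess = world xy of the centre"""
    m=batten_mask(im); g=proj('top',[[*guess,30.]])[0]
    n,l,st,c=cv2.connectedComponentsWithStats(m,connectivity=8)
    k=min([i for i in range(1,n) if st[i,4]>200],key=lambda i:np.hypot(*(c[i]-g)))
    cs,_=cv2.findContours((l==k).astype(np.uint8),0,2); pts=max(cs,key=len)[:,0].astype(float)
    ys,xs=np.nonzero(l==k);P=ground('top',np.c_[xs,ys],30.)[:,:2]
    r=cv2.minAreaRect(P.astype(np.float32)); B=cv2.boxPoints(r)
    e=B[1]-B[0],B[2]-B[1]; d=max(e,key=np.linalg.norm); d=d/np.linalg.norm(d)
    C,ev=P.mean(0),np.linalg.eigh(np.cov(P.T))[1][:,1]
    if d[1]<0:d=-d
    if ev[1]<0:ev=-ev
    print('centre rect',np.round(r[0],1),'mean',C.round(1),'th rect %.1f pca %.1f'%(np.degrees(np.arctan2(d[1],d[0])),np.degrees(np.arctan2(ev[1],ev[0]))),'size',np.round(r[1],1),st[k,4])
    return np.array([*r[0]]),np.arctan2(ev[1],ev[0])
E
python3 - <<'E'
from h import *
im=cv2.imread('pics/t0.png')[:,:,::-1].copy()
def up(x,y):return [(x+.5)/6-.5+200,(y+.5)/6-.5+130]
g=lambda p,z:ground('top',[up(*q) for q in p],z)[:,:2].round(1)
print('batten corners',g([(38,482),(62,543),(397,370),(370,315)],30).tolist())
print('stake',g([(487,301)],48),'rail',g([(183,158),(608,166)],40).tolist(),'plates',g([(176,235),(610,243)],40).tolist())
print('base sheet',g([(172,340),(606,350)],0).tolist())
c=env.calibration
uv=[(463,188)];S=[[(x+.5)/4.8-.5+190,(y+.5)/4.8-.5+140] for x,y in [(463,188),(175,290),(510,130),(132,262),(455,100),(386,264),(446,280),(305,525),(232,510)]]
print('side stake',ground('side',S[:1],48).round(1).tolist());print('side plates/rail 40',ground('side',S[1:5],40).round(1).tolist());print('batten',ground('side',S[5:],30).round(1).tolist())
# rack fit
obs=[('top',up(487,301)),('top',up(183,158)),('top',up(608,166)),('top',up(176,235)),('top',up(610,243))]+[('side',S[0]),('side',S[1]),('side',S[2])]
loc=[(-8,-60,48),(80,135,40),(80,-135,40),(30,135,40),(30,-135,40),(-8,-60,48),(30,135,40),(30,-135,40)]
def f(p):
  r=[]
  for (n,q),l in zip(obs,loc):
    c_,s_=np.cos(p[2]),np.sin(p[2]);X=[p[0]+c_*l[0]-s_*l[1],p[1]+s_*l[0]+c_*l[1],l[2]]
    r+=list(proj(n,[X])[0]-q)
  return r
s=least_squares(f,[600,0,0],x_scale=[10,10,.1],loss='soft_l1');print('rack',s.x[:2].round(1),np.degrees(s.x[2]).round(2),np.round(s.fun,1) if 0 else np.round(f(s.x),1))
batten(im,(480,100))
E
```

```text
batten corners [[488.9, 207.9], [450.4, 193.8], [552.6, -18.8], [587.7, -2.9]]
stake [[592.9 -75.4]] rail [[688.8, 111.5], [676.3, -154.6]] plates [[640.5, 117.1], [627.8, -154.2]]
base sheet [[577.7, 123.4], [563.3, -154.3]]
side stake [[591.8, -76.8, 48.0]]
side plates/rail 40 [[642.6, 114.4, 40.0], [624.8, -156.8, 40.0], [681.4, 115.3, 40.0], [675.1, -157.4, 40.0]]
batten [[585.3, -3.4, 30.0], [549.2, -18.2, 30.0], [453.4, 186.3, 30.0], [487.7, 206.3, 30.0]]
rack [603.4 -17.5] -3.07 [ 0.4  0.2 -0.4 -0.4  0.5  0.1  0.4 -0.  -0.1  0.5 -0.1 -0.1  0.1  0.5
 -0.9  0.2]
centre rect [519.6  98.7] mean [520.3  97.1] th rect 115.6 pca 115.8 size [ 41.4 237.2] 621
```

The rack is at about (603,-17.5) with yaw -3°. The batten centre is at about (520,98) with yaw 25.7°.

1. Broadside push of about 26 mm with both open fingertips.
2. Push axially on the blue end until the plain end is behind the stake.
3. Swing the blue end in.

I'll start with the approach move.

Request:
{"api": "send_rows", "payload": {"moves": "1.8 -0.7 0 -0.2 0; 3.6 -1.4 0 -0.4 0; 5.4 -2.1 0 -0.6 0; 7.2 -2.8 0 -0.8 0; 9 -3.5 0 -1 0"}}

```text
time: 1.1
tcp_pos: [388.0, -465.1, 231.7]
tcp_rot: [180.0, 0.0, 25.9]
ft_force: [0.7, 0.5, 0.2]
width: 85.2
grip_force: 0.0
```

```bash
cat >> h.py <<'E'
def to(x,y,z=None,yaw=None):
    s=env.get_state();p=np.array(s['tcp_pos']);w=np.radians(s['tcp_rot'][2])
    d=np.array([x,y])-p[:2];ux=np.array([np.cos(w),np.sin(w)]);uy=np.array([np.sin(w),-np.cos(w)])
    print('t %.2f tcp'%s['time'],p.round(1),'yaw %.2f'%s['tcp_rot'][2],'F',np.round(s['ft_force'],1),'| units tx %.2f ty %.2f tz %s yaw %s'%(d@ux/25,d@uy/25,None if z is None else round((p[2]-z)/25,2),None if yaw is None else round((s['tcp_rot'][2]-yaw)/8,2)))
A=np.radians(-3.07);RO=np.array([603.4,-17.5])
def r2w(x,y):return RO+[np.cos(A)*x-np.sin(A)*y,np.sin(A)*x+np.cos(A)*y]
def w2r(p):
    d=np.array(p)-RO;return np.array([np.cos(A)*d[0]+np.sin(A)*d[1],-np.sin(A)*d[0]+np.cos(A)*d[1]])
E
python3 - <<'E'
from h import *
to(468,73,60,25.7)
E
```

```text
t 1.10 tcp [ 388.  -465.1  231.7] yaw 25.92 F [0.7 0.5 0.2] | units tx 12.29 ty -17.96 tz 6.87 yaw 0.03
```

Request:
{"api": "send_rows", "payload": {"moves": "1.1 -1.6 0 0 0; 2.2 -3.2 0 0 0; 3.4 -4.9 0 0 0; 4.5 -6.5 0 0 0; 5.6 -8.2 0 0 0"}}

```text
time: 1.6
tcp_pos: [423.3, -220.0, 231.5]
tcp_rot: [179.9, -0.0, 25.9]
ft_force: [1.4, 0.1, 0.8]
width: 85.4
grip_force: 0.0
```

Request:
{"api": "send_rows", "payload": {"moves": "1.1 -1.6 0 0 0; 2.2 -3.2 0 0 0; 3.4 -4.9 0.7 0 0; 4.5 -6.5 1.5 0 0; 5.6 -8.2 2.3 0 0"}}

```text
time: 2.1
tcp_pos: [458.5, 14.4, 178.2]
tcp_rot: [179.9, -0.1, 25.9]
ft_force: [1.2, 0.5, -0.2]
width: 85.4
grip_force: 0.0
```

```bash
python3 - <<'E'
from h import *
to(468,73,2,25.7)
E
```

```text
t 2.10 tcp [458.5  14.4 178.2] yaw 25.85 F [ 1.2  0.5 -0.2] | units tx 1.36 ty -1.94 tz 7.05 yaw 0.02
```

Request:
{"api": "send_rows", "payload": {"moves": "0.8 -1 1.4 0 0; 1.2 -1.8 3 0 0; 1.3 -1.9 4.7 0 0; 1.3 -1.9 6.2 0 0; 1.3 -1.9 7 0 0"}}

```text
time: 2.6
tcp_pos: [464.7, 69.8, 0.3]
tcp_rot: [-179.9, 0.2, 25.9]
ft_force: [-0.3, -0.2, 0.3]
width: 85.4
grip_force: 0.0
```

```bash
python3 - <<'E'
from h import *
to(468,73,2,25.7)
a=pic('top','t1.png');b=pic('side','s1.png')
cv2.imwrite('pics/v1.png',np.hstack([cv2.resize(x,(400,400),interpolation=3)[:,:,::-1] for x in (a[140:260,180:300],b[160:290,170:300])]))
batten(a,(520,98))
E
```

```text
t 2.60 tcp [4.647e+02 6.980e+01 3.000e-01] yaw 25.93 F [-0.3 -0.2  0.3] | units tx 0.18 ty -0.06 tz -0.07 yaw 0.03
centre rect [519.9  98.8] mean [523.6  97. ] th rect 115.5 pca 115.6 size [ 41.  237.1] 493
```

View pics/v1.png

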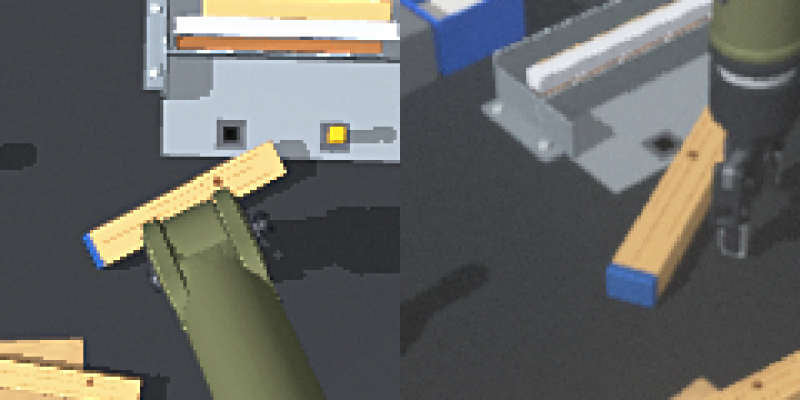

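The open fingers sit in front of the batten's front side and are clear of it. Next is the broadside push with a slight turn.

Request:
{"api": "send_rows", "payload": {"moves": "0.5 0 0 0 0; 0.9 0 0 0 0; 1.2 0 0 0.05 0; 1.5 0 0 0.15 0; 1.8 0 0 0.25 0"}}

```text
time: 3.2
tcp_pos: [508.1, 89.4, 3.7]
tcp_rot: [180.0, -0.0, 23.8]
ft_force: [-1.1, -0.6, 1.2]
width: 85.5
grip_force: 0.7
```

Request:
{"api": "send_rows", "payload": {"moves": "0.3 0 0 0.1 0; 0.6 0 0 0.2 0; 0.9 0 0 0.3 0; 1.1 0 0 0.3 0; 1.1 0 0 0.3 0"}}

```text
time: 3.7
tcp_pos: [533.3, 100.9, 3.2]
tcp_rot: [-180.0, -0.1, 21.5]
ft_force: [-0.3, -0.9, -0.0]
width: 85.4
grip_force: 0.0
```

```bash
python3 - <<'E'
from h import *
to(468,73,2,25.7)
a=pic('top','t2.png')
c,t=batten(a,(555,115));print(w2r(c),np.degrees(t-A)-90)
E
```

```text
t 3.70 tcp [533.3 100.9   3.2] yaw 21.48 F [-0.3 -0.9 -0. ] | units tx -2.84 ty 0.08 tz 0.05 yaw -0.53
centre rect [739.2 -37. ] mean [738.  -37.5] th rect 88.4 pca 87.0 size [212.4  22.9] 305
[136.64719263 -12.15341514] 0.057627265325976396
```

Request:
{"api": "send_rows", "payload": {"moves": "-1 0 0 0 0; -1.5 0 -1.5 0 0; -1.2 -1.3 -3 1 0; -0.6 -3 -3.2 2 0; 0 -4.6 -3.2 3 0"}}

```text
time: 4.25
tcp_pos: [492.1, 203.3, 85.5]
tcp_rot: [-180.0, -0.3, -2.0]
ft_force: [-0.1, -0.3, 0.3]
width: 85.3
grip_force: 0.0
```

```bash
python3 - <<'E'
from h import *
a=pic('top','t3.png');b=pic('side','s3.png')
c,t=batten(a,(555,115));print(w2r(c),np.degrees(t-A)-90)
y=np.degrees(t)-180
d=np.array([np.cos(t),np.sin(t)]);print('yaw',y);to(*(c+d*160),10,y)
E
```

```text
centre rect [567.2 105.3] mean [569.  101.3] th rect 111.6 pca 111.6 size [ 41.2 214.1] 560
[-42.72759171 120.68180727] 24.620086771981818
yaw -68.44991322801816
t 4.35 tcp [489.6 209.6  84.6] yaw -1.27 F [ 0.2 -0.1  0.9] | units tx 0.71 ty -1.80 tz 2.98 yaw 8.4
```

Request:
{"api": "send_rows", "payload": {"moves": "0.2 -0.8 0 1.05 60; 0.4 -1.5 0 2.1 120; 0.5 -2.2 0 3.15 195; 0.5 -2.3 0 4.2 195; 0.5 -2.3 0 5.25 195"}}

```text
time: 4.85
tcp_pos: [500.9, 255.0, 73.4]
tcp_rot: [178.7, 0.4, -32.7]
ft_force: [0.0, -0.3, -0.6]
width: 20.2
grip_force: 0.0
```

Request:
{"api": "send_rows", "payload": {"moves": "0 0 0 1.05 195; 0 0 0 2.1 195; 0 0 0 3.15 195; 0 0 0.5 3.15 195; 0 0 0.8 3.15 195"}}

```text
time: 5.35
tcp_pos: [498.3, 252.6, 52.0]
tcp_rot: [177.6, 0.4, -54.4]
ft_force: [-0.4, -1.2, -2.3]
width: 19.9
grip_force: 0.0
```

```bash
python3 - <<'E'
from h import *
a=pic('top','t4.png')
c,t=batten(a,(563,116));print(w2r(c),np.degrees(t-A)-90)
d=np.array([np.cos(t),np.sin(t)]);to(*(c+d*160),10,np.degrees(t)-180);print(env.get_state()['width'])
E
```

```text
centre rect [562.5 116.9] mean [563.2 115. ] th rect 111.5 pca 112.2 size [ 41.8 239.1] 608
[-48.08840769 132.05844591] 25.26246464670176
t 5.40 tcp [498.8 252.8  52.4] yaw -54.58 F [ 1.   0.1 -0.8] | units tx -0.32 ty -0.39 tz 1.7 yaw 1.65
20.33402426403272
```

```bash
python3 - <<'E'
from h import *
s=env.get_state();print(np.round(s['qpos'],1),np.round(s['tcp_rot'],2),np.round(s['joint_vel'],1))
E
```

```text
[ -76.3   27.7   57.2  107.   -25.5   62.1 -153.4] [ 1.7768e+02 -3.0000e-02 -5.4580e+01] [ 11.8  -4.8 -19.4  -1.5  12.8  -0.4  -0. ]
```

Request:
{"api": "send_rows", "payload": {"moves": "-0.3 -0.4 -0.3 0 195; -0.3 -0.4 -0.3 0 195"}}

```text
time: 5.6
tcp_pos: [502.3, 268.4, 58.8]
tcp_rot: [177.6, 0.4, -53.9]
ft_force: [-0.1, 0.7, -0.5]
width: 20.0
grip_force: 0.0
```

```bash
python3 - <<'E'
from h import *
s=env.get_state();print(np.round(s['qpos'],1),np.round(s['tcp_rot'],2),np.round(s['joint_vel'],1));to(503,266,10,-68.4)
E
```

```text
[ -76.2   28.4   56.6  105.   -26.2   63.6 -153.5] [177.56   0.42 -53.89] [ 3.8 -1.7 -2.7  1.3  1.6 -0.7 -0.2]
t 5.60 tcp [502.3 268.4  58.8] yaw -53.89 F [-0.1  0.7 -0.5] | units tx 0.09 ty 0.04 tz 1.95 yaw 1.81
```

Request:
{"api": "send_rows", "payload": {"moves": "0 0 0 -1.05 195; 0 0 0 -2.1 195; 0 0 0 -3.15 195; 0 0 0 -4.2 195; 0 0 0 -5.25 195"}}

```text
time: 6.1
tcp_pos: [502.7, 265.2, 59.0]
tcp_rot: [178.6, 2.0, -11.9]
ft_force: [-0.7, 0.3, -1.3]
width: 20.2
grip_force: 0.0
```

Request:
{"api": "send_rows", "payload": {"moves": "0 0 0 -1.05 195; 0 0 0 -2.1 195; 0 0 0 -3.15 195; 0 0 0 -4.2 195; 0 0 0 -5.25 195"}}

```text
time: 6.6
tcp_pos: [502.9, 265.2, 59.5]
tcp_rot: [-179.7, 2.4, 30.2]
ft_force: [0.2, -0.6, 0.5]
width: 19.9
grip_force: 0.0
```

Request:
{"api": "send_rows", "payload": {"moves": "0 0 0 -1.05 195; 0 0 0 -2.1 195; 0 0 0 -3.15 195; 0 0 0 -4.2 195; 0 0 0 -5.25 195"}}

```text
time: 7.1
tcp_pos: [503.0, 265.2, 59.9]
tcp_rot: [-178.2, 1.6, 72.2]
ft_force: [0.3, -0.2, -0.2]
width: 20.3
grip_force: 0.0
```

Request:
{"api": "send_rows", "payload": {"moves": "0 0 0 -1.05 195; 0 0 0 -2.1 195; 0 0 0 -3.15 195; 0 0 0 -4.2 195; 0 0 0 -5 195"}}

```text
time: 7.6
tcp_pos: [503.2, 265.2, 60.2]
tcp_rot: [-177.6, 0.1, 112.1]
ft_force: [-0.7, 0.6, -0.1]
width: 20.0
grip_force: 0.0
```

```bash
python3 - <<'E'
from h import *
s=env.get_state();print(np.round(s['qpos'],1),np.round(s['tcp_rot'],2));to(503,266,10,111.8)
E
```

```text
[-50.7  19.5  24.  104.4  -9.2  60.3  -0.9] [-1.7764e+02  9.0000e-02  1.1212e+02]
t 7.60 tcp [503.2 265.2  60.2] yaw 112.12 F [-0.7  0.6 -0.1] | units tx 0.03 ty 0.01 tz 2.01 yaw 0.04
```

Request:
{"api": "send_rows", "payload": {"moves": "0 0 1.2 0 195; 0 0 2.05 0 195; -0.5 0 2.05 0 195; -1 0 2.05 0 195; -1.3 0 2.05 0 195"}}

```text
time: 8.1
tcp_pos: [514.4, 232.0, 9.4]
tcp_rot: [-177.7, 0.2, 111.6]
ft_force: [0.8, 1.1, -0.1]
width: 20.0
grip_force: 0.4
```

Request:
{"api": "send_rows", "payload": {"moves": "-0.4 0 0 0 195; -0.8 0 0 0 195; -1.2 0 0 0 195; -1.6 0 0 0 195; -2 0 0 0 195"}}

```text
time: 8.6
tcp_pos: [531.0, 187.1, 7.8]
tcp_rot: [-177.5, 0.3, 111.8]
ft_force: [-1.0, 1.6, 1.1]
width: 20.3
grip_force: 0.7
```

```bash
python3 - <<'E'
from h import *
a=pic('top','t5.png')
c,t=batten(a,(583,70));print(w2r(c),np.degrees(t-A)-90)
d=np.array([np.cos(t),np.sin(t)]);to(*(c+d*131),10,np.degrees(t))
E
```

```text
centre rect [586.1  57.8] mean [586.6  56.2] th rect 111.9 pca 112.1 size [ 41.3 218.8] 595
[-21.2625687   74.24075072] 25.195802124206665
t 8.65 tcp [531.8 184.6   7.8] yaw 111.66 F [ 0.3 -1.4  0. ] | units tx -0.28 ty 0.11 tz -0.09 yaw -0.06
```

Request:
{"api": "send_rows", "payload": {"moves": "-0.4 0 0 0 195; -0.8 0 0 0 195; -1.2 0 0 0 195; -1.4 0 0 0 195"}}

```text
time: 9.05
tcp_pos: [544.1, 153.1, 7.7]
tcp_rot: [-177.5, 0.3, 111.7]
ft_force: [-0.0, 0.6, 0.3]
width: 20.4
grip_force: 0.4
```

Request:
{"api": "send_rows", "payload": {"moves": "-0.4 0 0 0 195; -0.8 0 0 0 195; -1.2 0 0 0 195; -1.4 0 0 0 195; -1.4 0 0 0 195"}}

```text
time: 9.55
tcp_pos: [557.1, 121.0, 8.1]
tcp_rot: [-177.5, 0.3, 111.7]
ft_force: [-0.3, 0.1, -0.6]
width: 20.0
grip_force: 0.0
```

```bash
python3 - <<'E'
from h import *
a=pic('top','t6.png');b=pic('side','s6.png')
c,t=batten(a,(608,10));print(w2r(c),np.degrees(t-A)-90)
d=np.array([np.cos(t),np.sin(t)]);to(*(c+d*127),10,np.degrees(t))
cv2.imwrite('pics/v6.png',np.hstack([cv2.resize(x,(400,400),interpolation=3)[:,:,::-1] for x in (a[130:230,210:310],b[150:270,180:300])]))
E
```

```text
centre rect [612.2  -8.6] mean [613.  -11.4] th rect 111.8 pca 112.1 size [ 41.5 220.3] 590
[8.34488207 9.36117848] 25.183844174883276
t 9.65 tcp [556.8 122.5   8.1] yaw 111.76 F [-1.4  0.3 -0.6] | units tx -0.61 ty 0.09 tz -0.08 yaw -0.04
```

View pics/v6.png

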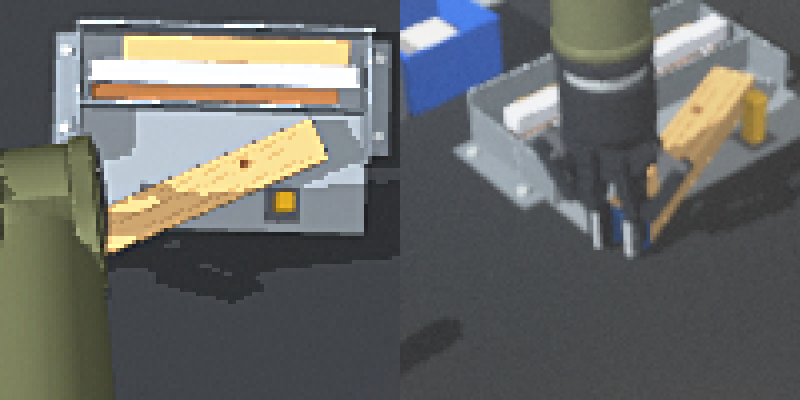

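The plain end is now behind the stake, with clearance on both sides. I'll step back and go round to the front side near the blue end with shut fingers.

Request:
{"api": "send_rows", "payload": {"moves": "1 0 0 0 195; 1.2 -1.2 0 0 255; 1 -2.3 0 0 255; -0.3 -2.4 0 0 255; -1.6 -2.4 0 0 255"}}

```text
time: 10.15
tcp_pos: [515.0, 64.1, 11.0]
tcp_rot: [-177.5, 0.2, 112.0]
ft_force: [0.3, -0.8, 0.1]
width: -0.3
grip_force: 0.0
```

```bash
python3 - <<'E'
from h import *
a=pic('top','t7.png');b=pic('side','s7.png')
c,t=batten(a,(608,2));print(w2r(c),np.degrees(t-A)-90)
d=np.array([np.cos(t),np.sin(t)]);n=np.array([d[1],-d[0]]);to(*(c+d*85-n*35.5),8,np.degrees(t))
E
```

```text
centre rect [623.2 -36. ] mean [625.5 -40.5] th rect 111.7 pca 110.7 size [ 41.3 161.3] 412
[ 20.74317656 -17.42306352] 23.735174832601132
t 10.25 tcp [517.3  58.7  11.6] yaw 111.46 F [0.2 0.1 0.2] | units tx -1.65 ty 1.18 tz 0.14 yaw 0.1
```

Request:
{"api": "send_rows", "payload": {"moves": "0 0.7 0 0 255; 0 1.1 0 0 255; 0 1.4 0 0.3 255; 0 1.7 0 0.6 255; 0 2 0 1 255"}}

```text
time: 10.75
tcp_pos: [562.0, 83.1, 8.4]
tcp_rot: [-177.5, 0.6, 103.8]
ft_force: [0.3, 1.1, 0.3]
width: -0.0
grip_force: 0.4
```

```bash
python3 - <<'E'
from h import *
a=pic('top','t8.png');b=pic('side','s8.png')
c,t=batten(a,(612,2));print(w2r(c),np.degrees(t-A)-90)
d=np.array([np.cos(t),np.sin(t)]);n=np.array([d[1],-d[0]]);to(*(c+d*85-n*35.5),8,np.degrees(t))
cv2.imwrite('pics/v8.png',np.hstack([cv2.resize(x,(400,400),interpolation=3)[:,:,::-1] for x in (a[130:230,210:310],b[150:270,180:300])]))
E
```

```text
centre rect [628.4 -35.1] mean [628.9 -37. ] th rect 103.9 pca 104.4 size [ 41.2 163.5] 434
[ 25.90720932 -16.19917799] 17.476161881464407
t 10.85 tcp [562.8  83.3   8.5] yaw 103.89 F [ 0.1 -0.2  0.7] | units tx -1.84 ty -0.04 tz 0.02 yaw -0.06
```

View pics/v8.png

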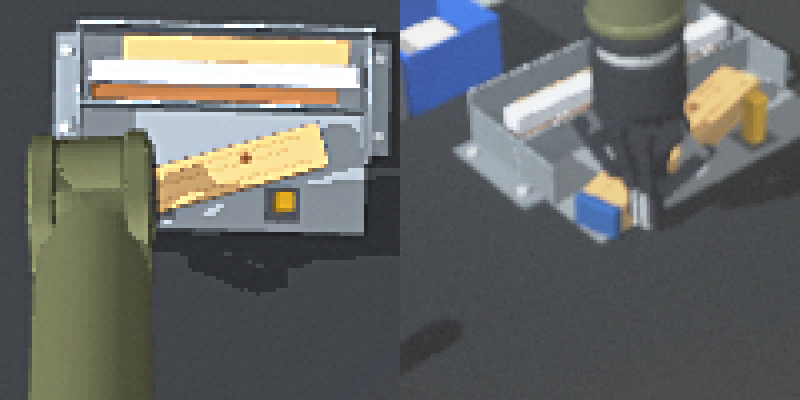

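Request:
{"api": "send_rows", "payload": {"moves": "0 -0.8 0 0 255; 1.4 -1 0 0 255; 2.6 -0.6 0 0 255; 2.6 0.9 0 0 255; 2.5 1.4 0 0 255"}}

```text
time: 11.35
tcp_pos: [583.0, 154.6, 6.7]
tcp_rot: [-177.7, 0.5, 104.1]
ft_force: [1.1, -0.4, -0.2]
width: 0.2
grip_force: 0.0
```

```bash
python3 - <<'E'
from h import *
a=pic('top','t9.png')
c,t=batten(a,(619,2));print(w2r(c),np.degrees(t-A)-90)
c=np.array([619.1,2.1]);t=np.radians(104.1);d=np.array([np.cos(t),np.sin(t)]);to(*(c+d*110),9,np.degrees(t))
E
```

```text
centre rect [620.2   1.1] mean [ 6.2e+02 -5.0e-01] th rect 103.3 pca 103.4 size [ 41.3 238. ] 651
[15.7672141  19.50867975] 16.437917649557264
t 11.40 tcp [584.3 152.7   6.7] yaw 104.02 F [ 2.2 -0.4  0.5] | units tx -1.78 ty -0.12 tz -0.09 yaw -0.01
```

Request:
{"api": "send_rows", "payload": {"moves": "-0.5 -0.1 -0.1 0 255; -1 -0.1 -0.1 0 255; -1.3 -0.1 -0.1 0 255; -1.6 -0.1 -0.1 0 255; -1.8 -0.1 -0.1 0 255"}}

```text
time: 11.9
tcp_pos: [589.5, 105.3, 9.7]
tcp_rot: [-177.5, 0.6, 103.7]
ft_force: [0.2, 0.5, -0.7]
width: -0.2
grip_force: 0.4
```

Request:
{"api": "send_rows", "payload": {"moves": "0 0 0 0 255; 0.8 -0.2 0 0 255; 1.1 -1.5 0 0 255; 1.1 -2.8 0 0 255; 0.5 -3 0 0 255"}}

```text
time: 12.4
tcp_pos: [509.5, 102.6, 11.9]
tcp_rot: [-177.3, 0.5, 104.0]
ft_force: [-0.3, -1.0, -0.4]
width: 0.1
grip_force: 0.0
```

```bash
python3 - <<'E'
from h import *
a=pic('top','t10.png')
c,t=batten(a,(624,-15));print(w2r(c),np.degrees(t-A)-90)
d=np.array([np.cos(t),np.sin(t)]);n=np.array([d[1],-d[0]]);to(*(c+d*85-n*35.5),8,np.degrees(t))
E
```

```text
centre rect [627.3 -21.4] mean [629.  -25.8] th rect 103.7 pca 102.9 size [ 41.2 237.4] 617
[24.07455198 -2.60750303] 16.00797244061627
t 12.45 tcp [512.   98.1  12.6] yaw 103.76 F [ 0.4 -2.6  0.2] | units tx -2.32 ty 1.97 tz 0.18 yaw 0.1
```

Request:
{"api": "send_rows", "payload": {"moves": "-1.3 0.4 0.1 0 255; -2.3 0.9 0.1 0 255; -2.3 1.5 0.1 0 255; -2.3 1.9 0.1 0 255; -2.3 2.3 0.1 0.2 255"}}

```text
time: 12.95
tcp_pos: [584.2, 58.9, 8.2]
tcp_rot: [-177.6, 0.7, 102.1]
ft_force: [-0.5, 0.9, 0.5]
width: -0.1
grip_force: 0.5
```

Request:
{"api": "send_rows", "payload": {"moves": "0 0.3 0 0.4 255; 0 0.6 0 0.8 255; 0 0.9 0 1.2 255; 0 1.2 0 1.6 255; 0 1.2 0 1.8 255"}}

```text
time: 13.45
tcp_pos: [613.6, 66.3, 6.9]
tcp_rot: [-177.9, 1.3, 87.8]
ft_force: [0.2, -0.7, 0.3]
width: 0.1
grip_force: 0.0
```

```bash
python3 - <<'E'
from h import *
a=pic('top','t11.png');b=pic('side','s11.png')
c,t=batten(a,(645,-21));print(w2r(c),np.degrees(t-A)-90)
d=np.array([np.cos(t),np.sin(t)]);n=np.array([d[1],-d[0]]);to(*(c+d*85-n*35.5),8,np.degrees(t));print(w2r(env.get_state()['tcp_pos'][:2]))
cv2.imwrite('pics/v11.png',np.hstack([cv2.resize(x,(400,400),interpolation=3)[:,:,::-1] for x in (a[130:230,210:310],b[150:270,180:300])]))
E
```

```text
centre rect [647.2 -56.8] mean [645.9 -57.1] th rect 88.4 pca 88.0 size [159.  38.] 430
[ 45.83341059 -36.88653099] 1.0895419322600333
t 13.55 tcp [612.6  65.6   6.8] yaw 87.83 F [ 0.  -0.2  0. ] | units tx -1.44 ty 0.14 tz -0.05 yaw -0.02
[ 4.7276109  83.42615584]
```

View pics/v11.png

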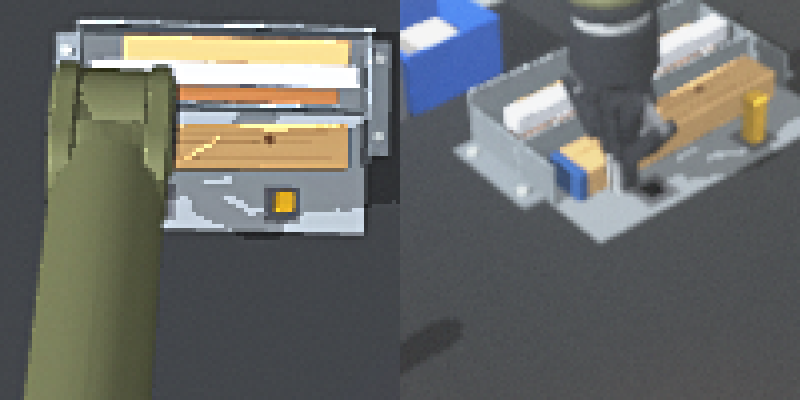

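The batten is nearly parallel, inside the bay and about 15 mm short of the rail. I'll push it in at mid-length.

Request:
{"api": "send_rows", "payload": {"moves": "0 -0.5 0 0 255; -1.6 -0.6 0 0 255; -3.2 -0.5 0 0 255; -3.3 -0.1 0 0.1 255; -3.3 0.2 0 0.1 255"}}

```text
time: 14.05
tcp_pos: [614.5, -19.5, 9.0]
tcp_rot: [-177.8, 1.3, 86.8]
ft_force: [-0.9, -0.1, 1.4]
width: 0.0
grip_force: 0.7
```

Request:
{"api": "send_rows", "payload": {"moves": "0 0.2 -0.1 0 255; 0 0.4 -0.1 0 255; 0 0.6 -0.1 0 255; 0 0.7 -0.1 0 255; 0 0.7 -0.1 0 255"}}

```text
time: 14.55
tcp_pos: [628.0, -16.5, 10.0]
tcp_rot: [-177.2, 1.2, 87.1]
ft_force: [-11.7, 1.5, 10.1]
width: 0.1
grip_force: 6.3
```

```bash
python3 - <<'E'
from h import *
s=env.get_state();print(w2r(s['tcp_pos'][:2]),s['ft_force'])
a=pic('top','t12.png')
c,t=batten(a,(660,-21));print(w2r(c),np.degrees(t-A)-90)
E
```

```text
[24.50535144  2.3174279 ] [-11.68829859   1.45369452  10.06127478]
centre rect [890.2  76.5] mean [894.5  78. ] th rect 178.5 pca 175.4 size [106.7 119.6] 428
[281.39733012 109.27571295] 88.50663301900511
```

Request:
{"api": "send_rows", "payload": {"moves": "0 -0.6 0 0 255; 0 -1.6 -0.3 0 255; 0 -3.2 -1 0 255; 0 -4 -2 0 255; 0 -4 -2 0 255"}}

```text
time: 15.1
tcp_pos: [534.3, -11.1, 66.8]
tcp_rot: [-178.0, 1.1, 87.1]
ft_force: [1.1, -0.5, 1.2]
width: -0.3
grip_force: 0.0
```

```bash
python3 - <<'E'
from h import *
s=env.get_state();print(w2r(s['tcp_pos'][:2]),s['ft_force'])
a=pic('top','t13.png');b=pic('side','s13.png')
c,t=batten(a,(660,-21));print(w2r(c),np.degrees(t-A)-90)
cv2.imwrite('pics/v13.png',np.hstack([cv2.resize(x,(400,400),interpolation=3)[:,:,::-1] for x in (a[135:205,225:305],b[150:250,195:305])]))
E
```

```text
[-69.29787936   2.71364534] [ 1.12255579 -0.54187203  1.22144663]
centre rect [663.  -21.2] mean [662.1 -20.3] th rect 86.8 pca 86.2 size [224.2  41. ] 600
[59.7404236  -0.52651121] -0.703470499297211
```

View pics/v13.png

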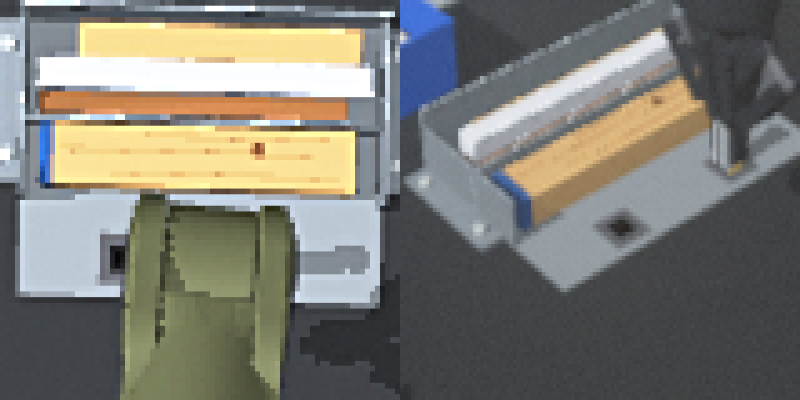

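The batten lies in the bay against the rail. To be sure it is flush along its whole length, I'll press lightly at the left and then right of centre.

Request:
{"api": "send_rows", "payload": {"moves": "1.8 0.7 0.6 0 255; 2.9 1.8 1.6 0 255; 2.9 2.8 2.2 0 255; 2.9 3.4 2.25 0 255; 2.9 3.8 2.25 0 255"}}

```text
time: 15.7
tcp_pos: [631.5, 54.9, 0.7]
tcp_rot: [-177.7, 1.3, 87.1]
ft_force: [-0.6, 0.1, -0.5]
width: -0.1
grip_force: 4.6
```

```bash
python3 - <<'E'
from h import *
s=env.get_state();print(w2r(s['tcp_pos'][:2]),s['tcp_pos'],s['ft_force'])
E
```

```text
[24.17197463 73.76970849] [631.48809272  54.8692842    0.65030712] [-0.57332403  0.12221964 -0.54373279]
```

Request:
{"api": "send_rows", "payload": {"moves": "0 0 -0.3 0 255; 0 0.1 -0.3 0 255; 0 0.15 -0.3 0 255; 0 0.15 -0.3 0 255"}}

```text
time: 16.1
tcp_pos: [631.9, 54.0, 9.6]
tcp_rot: [-177.5, 1.3, 87.0]
ft_force: [-7.0, 1.3, 2.9]
width: -0.1
grip_force: 3.3
```

Request:
{"api": "send_rows", "payload": {"moves": "0 -0.5 0 0 255; -1.8 -0.8 0 0 255; -3.8 -0.8 0 0 255; -3.8 -0.4 0 0 255; -3.8 0 0 0 255"}}

```text
time: 16.6
tcp_pos: [627.0, -44.6, 12.9]
tcp_rot: [-177.5, 1.4, 86.7]
ft_force: [-26.1, -3.1, 16.0]
width: 0.0
grip_force: 13.7
```

```bash
python3 - <<'E'
from h import *
s=env.get_state();print(w2r(s['tcp_pos'][:2]),s['tcp_pos'],s['ft_force'])
E
```

```text
[ 25.02470969 -25.79847608] [627.00713297 -44.60167405  12.90761777] [-26.06147984  -3.05698186  15.99028137]
```

Request:
{"api": "send_rows", "payload": {"moves": "0 -0.4 0 0 255; 0.3 -1.2 0 0 255; 0.5 -2.6 -0.5 0 255; 0.5 -3.5 -2.2 0 255; 0.5 -3.8 -4 0 255"}}

```text
time: 17.1
tcp_pos: [536.3, -19.3, 115.1]
tcp_rot: [-177.6, 1.2, 87.1]
ft_force: [1.2, 0.5, 0.3]
width: -0.3
grip_force: 0.0
```

Request:
{"api": "send_rows", "payload": {"moves": "-1 -1 -1 0 255; -3 -1.3 -1.2 0 255; -5 -1.5 -1.3 0 255; -7 -1.6 -1.3 0 255; -8.8 -1.6 -1.3 0 255"}}

```text
time: 17.6
tcp_pos: [489.9, -238.9, 155.4]
tcp_rot: [-178.0, 1.2, 87.1]
ft_force: [0.6, 0.3, 0.1]
width: -0.3
grip_force: 0.0
```

Request:
{"api": "send_rows", "payload": {"moves": "0 0 0 0 255; 0 0 0 0 255; 0 0 0 0 255"}}

```text
time: 17.9
tcp_pos: [490.1, -236.0, 154.2]
tcp_rot: [-177.9, 1.2, 87.2]
ft_force: [0.9, 0.5, -0.2]
width: -0.2
grip_force: 0.0
```

```bash
python3 - <<'E'
from h import *
s=env.get_state();print(s['time'],s['tcp_pos'],s['ft_force'])
a=pic('top','t14.png');b=pic('side','s14.png')
c,t=batten(a,(660,-21));print(w2r(c),np.degrees(t-A)-90)
cv2.imwrite('pics/v14.png',np.hstack([cv2.resize(x,(400,400),interpolation=3)[:,:,::-1] for x in (a[130:210,220:310],b[150:250,195:305])]))
E
```

```text
17.9 [ 490.1440375  -236.01837461  154.2213783 ] [ 0.89446197  0.51659193 -0.17031637]
centre rect [663.  -21.2] mean [662.2 -20.3] th rect 86.8 pca 86.1 size [224.2  41. ] 595
[59.7404236  -0.52651121] -0.8618341384839852
```

View pics/v14.png

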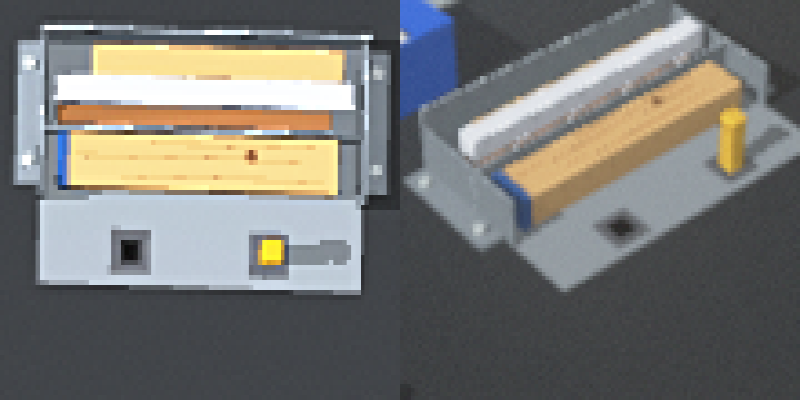

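The batten lies in the front bay parallel to the rail and against it. The stake and the stock in the rear bay look undisturbed, and the robot is clear.

```bash
python3 -c "
from plant import env
print(env.job_done())"
```

```text
the job is handed in; nothing more can be done
None
```

The batten is in the front bay, lying against the back rail along its whole length as far as the cameras show. Its plain end went in behind the stake first. It was moved only by pushing, and the job was handed in at about 18 s with the robot clear.

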